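# Eject the drilled cleat from the tilted jig and trap it

## Robot

A 7-joint arm with a two-finger parallel gripper is mounted at the origin on the work surface. World frame = base frame: x ahead of the robot, y to its left, z up, the work surface at z = 0. Lengths are in mm, angles in degrees, forces in N, time in s.
With the tool pointing down it reaches from about 350 to 900 mm from the base axis. Payload 8.1 kg.
Tool frame: the origin (TCP) lies at the very end of the fingers, on their centre line; the grasp point (between the pads) lies env.hold_point_z behind it (env.hold_point_z is the distance from the TCP to the grasp point, in mm); z points along the fingers, y is the line along which they close (so a half turn about z gives the same grasp; the last joint's range is limited). The gripper opens to 92 mm and grips with 3 to 60 N. Pads are 19 mm wide; open, the fingers measure 130 mm over their backs; the gripper's body (75 mm by 190 mm) begins 47 mm behind the grasp point.
Start: joints at [-80.65, 24.895, 1.432, 90.138, -0.665, 64.973, -4.303], TCP at [164.203, 603.058, 226.742] pointing down, gripper open.
Joint ranges: [-149.89, 149.89], [-25.12, 119.58], [-72.63, 75.52], [4.76, 147.25], [-75.54, 255.54], [6.69, 114.76], [-157.13, 157.13]. Speed limits (degrees/s): [127.2, 127.2, 172.46, 172.46, 180, 180, 180].

## Interface

Orientations are given as [roll, pitch, yaw] about the fixed x, y, z axes, in that order (R = Rz(yaw) Ry(pitch) Rx(roll)).
In Python, from station import env, cams gives the robot as it stands.
- The arm moves only by the shell command python3 -m creep 'ROWS' [FORCE]. ROWS is JSON, a list of rows, each a list of 5 numbers: the shift along the tool's x, y, z in mm, then the turn about the tool's z in rad, then the gripper command: -1 is shut, 1 is fully open, values between are in proportion. A call has 1 to 10 rows; each row shifts and turns the commanded pose from where the row before left it, along the tool's axes as they then stand; what a row does not reach is not made up. A row lasts 1/10 s, in which the tool goes at most 50 mm and 8.59 degrees, less where a joint would pass 70% of its speed; a pose out of reach is approached as far as the arm can. A call with a gripper value outside its range is refused whole. The fingers move at their own pace and stop on an object; FORCE is the grip in N (left out, the last holds). Time passes only in rows, so rows that do not move let the fingers close. It gives the time, the measured TCP pose, the force, the opening and the grip force at its end, in the units of the state.
- env.get_obs(): the state, without advancing time (a new reading comes with each control period).
- cams.read_camera(name): name is "scene" or "top"; returns a dict with "image" (400x640x3 uint8, red, green, blue), "depth" (400x640 float32, mm along the optical axis (not along the pixel's ray), 0 where there is no reading), "K" (3x3 intrinsics, pixels), "distortion" ([k1, k2, p1, p2, k3] as OpenCV has them; the pictures are not rectified), "world_to_cam" (4x4, takes a point from world to camera coordinates). Camera axes: x right, y down, z forward; pixel columns grow to the right and rows downward; lengths in mm; the calibration is good to about 2 mm. A picture is of the moment at which its call begins.
- env.sign_off(): hands the job in; it is judged then, once.
Trained networks look in a picture, given as the dict that the camera call returned (one of the last four; its "shot" number tells which), for a name from the list of things; names that differ only in an ending like _2 or _b are one class to them, and where a whole thing is asked for, a point or a joint stands for the part that bears it (a point fixed in the world has none). Each returns a list of dicts, best first, with "p" (0 to 1); they miss things now and then, are a little off and sometimes report something else, mostly with a low value. They report only what shows in the picture. A call takes as long as a camera call.
- cams.recognise(picture, query): "pixel" ([column, row] in pixels, amid what is visible of it).
- cams.trace(picture, query): "pixels" (400x640 bool, what is visible of it) and "pixel" ([column, row] in pixels, amid what is visible of it).
The state is a dict: "clock": time; "joint_positions": joint angles; "dq": joint speeds; "effort": joint torques, N m; "tcp_pos": TCP position; "tool_rot": TCP orientation; "wrist_force": force on the tool from outside, world axes, zero at the start; "ft_torque": the same for the moment, N m; "finger_gap": opening from 0.0 (shut) to 1.0 (fully open); "grip_force": force on a finger pad.
Only numpy, scipy, OpenCV 4.12 (cv2) and the standard library are available. Lean on these libraries where they do the work, as an engineer would, in place of code of your own. Each camera call takes 0.05 s, during which the arm holds its last target. There are 200 camera calls.

## Task

Eject the finished bare-steel angle cleat from the tilted drill jig: with one finger press the red thumb lever beside its lane, and with the other finger, held ready in front of the cleat, stop it on the slide just after it pops out, before it runs down into the blue tote. Finish holding it so: the lever still down and the cleat lying flat on the slide, out of its nest, leaning still against the finger. Nothing is to be picked up; leave the blue-dyed cleat latched in the other lane, and leave everything else on the table where it is.

Things in the scene. Friction and masses are not known exactly. Their poses are not given: they have to be found in the camera images.
- jig: grey drill jig, bolted down: base plate 250 x 250 x 12 mm, a bed tilted 18 deg with two lanes side by side, a blue tote 120 x 170 x 40 mm at the low end. Origin on the table, mid-width, straight below the line where the cleats' front faces stand when latched; x points uphill (away from the tote), y to the left looking uphill, z up. Highest part 140 mm above the table, at the uphill end.
- bed: the jig's tilted slide, origin 85 mm straight above the jig's. x uphill along the slide (18 deg above level), y to the left looking uphill, z square to the white slippery sliding face (z = 0), which runs from x = +110 down to x = -110 mm. Two lanes 63 mm wide, centred at y = +37.5 (left) and -37.5 mm (right), between steel rails 10 to 12 mm wide and 8 mm high above the face.
- bed_frame: fixed parts over the slide, frame as bed: a dark bush plate (drill guide) bridges both lanes from x = +27 to +61 mm, its top 24 to 28 mm above the face; uphill of it each lane has a spring ejector that pushes its cleat downhill with 4 N over the first 14 mm. A steel latch tooth, x = 0 to -8 mm, 4 mm high, stands across each lane and sinks with that lane's lever.
- cleat_done: finished cleat: bare steel angle 60 mm wide, 0.19 to 0.30 kg, dark drilled holes. Upright leg 40 mm high, 6 mm thick, at its downhill end; flat leg 50 x 6 mm on the slide behind it. Origin: bottom edge of the upright leg's downhill face, mid-width; x along the flat leg, z up the upright leg. Starts latched in the left or right lane, origin at x = 0, z = 0 of the bed. See brow.
- brow (a point): middle of the top edge of the finished cleat's downhill face, 40 mm above its origin; as the leg is square to the bed it leans 18 deg downhill, so this edge overhangs its foot by 12 mm. Unlatched, the cleat pops out and slides off downhill (-x of the bed) by itself within half a second: the finger that stops it must already be there, 10 mm or more from it so that it can leave its nest (5 mm or more).
- cleat_blue: the undrilled cleat in the other lane: same shape and size, same origin and axes, coated with blue layout dye. Must stay latched.
- pad_left (a point): centre of the top face of the left lane's red thumb pad, 30 mm (along the slide) x 24 mm (across), which rides on the lever. At rest at x = -38, y = +94, z = +22 mm of the bed; fully pressed about 10 mm lower (z = +12 mm). Nothing within 60 mm of it stands higher than that but its own cleat.
- pad_right (a point): the same for the right lane's red thumb pad; at rest at x = -38, y = -94, z = +22 mm of the bed.
- lever_left (a joint): left thumb lever, rad: 0 at rest (up), 0.10 at its stop (fully down). It pivots 98 mm uphill of the pad's centre. Its spring pushes the pad up with 2.5 N at rest, 6 N fully down. The latch lets the cleat go at about 0.06 to 0.07 rad (pad 6 to 7 mm down); if the lever is let go the tooth springs up again, under the cleat.
- lever_right (a joint): right thumb lever, the same.
- blank_a: bystander: loose blue-dyed cleat of the same size standing on the table beside the jig's left side; origin at the bottom edge of its upright leg
- blank_b: bystander: another loose blue-dyed cleat on the table beside the jig's right side; origin as blank_a
- wrench: bystander: steel wrench 170 mm long lying on the table to the right of the jig; origin mid-length, underneath
- paste: bystander: jar of cutting paste, 60 mm across, 55 mm high, on the table to the left of the jig; origin under its centre
- spray: bystander: yellow spray can with red cap, 66 mm across, 190 mm high, at the left; origin under its centre
- hammer: bystander: hammer lying at the left; origin underneath
- magnet: bystander: red triangular welding magnet, 18 mm high, lying right of the jig, near the vice; origin underneath

How it is judged (in metres and radians):
On the way, in this order (a step that is already met when the one before it is completed fails the run):
1. the thumb lever of the finished cleat's lane is being pressed, the cleat still in its nest (((y of cleat_done in the frame of bed above 0 m and value of joint lever_left above 0.03 rad) or (y of cleat_done in the frame of bed below 0 m and value of joint lever_right above 0.03 rad)) and x of cleat_done in the frame of bed above -0.005 m).
2. the finished cleat has popped out and is stopped on the slide by a finger, lever down (((y of cleat_done in the frame of bed above 0 m and value of joint lever_left above 0.06 rad) or (y of cleat_done in the frame of bed below 0 m and value of joint lever_right above 0.06 rad)) and x of cleat_done in the frame of bed between -0.06 and -0.005 m and z of cleat_done in the frame of bed between -0.004 and 0.004 m and angle between the z axis of cleat_done and the z axis of bed, either way round below 0.12 rad and linear speed of cleat_done below 0.02 m/s and contact force between the fingers and cleat_done above 0.1 N), for 0.3 s.
At the end, for the whole second after the job is handed in: That lane's lever is held down (0.06 rad or more of 0.10); the finished cleat lies flat on the slide (within 4 mm, 7 deg), 5 to 60 mm downhill of its nest, at rest and pressing on a finger by over 0.1 N; the blue-dyed cleat is latched within 4 mm (all of step 2 and distance of cleat_blue from where it was at the start of the episode below 0.004 m); the arm keeps its last pose, push and grip.
It fails at once if the finished cleat is lifted off the slide (z of cleat_done in the frame of bed above 0.012 m).
It fails at once if the finished cleat runs away down the slide (x of cleat_done in the frame of bed below -0.075 m).
It fails at once if the blue-dyed cleat is let go or moved (distance of cleat_blue from where it was at the start of the episode above 0.005 m).
It fails at once if anything else on the table is disturbed (by more than 20 mm) (distance of any of blank_a, blank_b, wrench, paste, spray, hammer, magnet from where it was at the start of the episode above 0.02 m).
It also fails if it takes over 29 s, if anything falls off the work surface, if the arm or the gripper's body presses on something with over 40 N, if the wrist force passes 120 N, or if a joint passes its speed limit or range.

## Working session

There is one attempt and no reset: what is moved stays moved. The work goes in short steps, Python scripts to look and compute and a shell command to move; the robot and the scene stay as the last step left them, time stands still between calls to the robot, and variables do not carry over. Pictures are saved under pics/ and viewed, at most 10 in all, crops included, and the job is handed in when it is done.

```bash
ls; mkdir -p pics
cat > h.py <<'E'
import numpy as np, cv2
from station import env, cams
def p3(pic,m):
    """world points (N,3) of mask pixels via depth"""
    v,u=np.nonzero(m&(pic["depth"]>0)); z=pic["depth"][v,u]
    n=cv2.undistortPoints(np.float32(np.c_[u,v])[:,None],np.float64(pic["K"]),np.float64(pic["distortion"]))[:,0]
    c=np.c_[n*z[:,None],z]; T=np.linalg.inv(pic["world_to_cam"])
    return c@T[:3,:3].T+T[:3,3]
def save(pic,n): cv2.imwrite(f"pics/{n}.png",pic["image"][:,:,::-1])
E
python3 - <<'E'
from h import *
o=env.get_obs(); print(o["clock"],o["tcp_pos"],o["tool_rot"],o["finger_gap"],env.hold_point_z)
for c in ["scene","top"]:
    pic=cams.read_camera(c); save(pic,c+"0")
    for q in ["jig","bed","cleat_done","cleat_blue","pad_left","pad_right","spray","paste","hammer"]:
        for d in cams.trace(pic,q)[:2]:
            P=p3(pic,d["pixels"])
            print(c,q,round(d["p"],2),np.round(d["pixel"]),d["pixels"].sum(),np.median(P,0).round(1),np.percentile(P,3,0).round(),np.percentile(P,97,0).round()) if len(P) else print(q,"nodepth")
print(env.get_obs()["clock"])
E
```

```text
pics
0.0 [164.10734984 602.52697863 225.95240902] [-1.79908399e+02  8.00101880e-03  1.64763036e+02] 1.0018061266200142 18.8
scene jig 0.89 [322. 234.] 8151 [675.    8.2  34.7] [ 387. -115.    5.] [755. 120. 133.]
scene jig 0.24 [257. 260.] 437 [ 690.1 -178.1    7.5] [ 660. -200.    3.] [ 718. -150.   41.]
scene bed 0.97 [325. 210.] 1227 [595.1   8.9  87.3] [519. -81.  52.] [728. 106. 126.]
scene bed 0.67 [311. 213.] 239 [614.9 -30.9 114.4] [561. -57.  68.] [634.  -3. 126.]
scene cleat_done 0.59 [339. 209.] 241 [628.2  44.6 113.6] [571.  16.  67.] [637.  71. 126.]
scene cleat_blue 0.72 [310. 212.] 191 [615.2 -28.8 114.9] [608. -56. 102.] [623.  -3. 126.]
scene cleat_blue 0.67 [387. 253.] 485 [730.2 162.3  53.9] [698. 139.  13.] [746. 189.  58.]
scene pad_left 0.66 [355. 215.] 167 [613.9  94.5  96. ] [587.  78.  76.] [700. 115. 108.]
scene pad_left 0.55 [324. 229.] 1749 [688.2   2.1 123.9] [624. -77.  73.] [740.  84. 136.]
scene paste 0.76 [387. 255.] 485 [730.3 162.1  54. ] [697. 140.  10.] [746. 187.  59.]
scene paste 0.26 [309. 211.] 238 [614.6 -31.9 113.6] [557. -58.  67.] [623.  -
[... 184 characters left out ...]
top bed 0.61 [317. 195.] 2577 [589.2   5.1  76.2] [523. -86.  51.] [718.  95. 121.]
top cleat_done 0.61 [305. 179.] 194 [635.7  40.4  98.2] [618.  13.  88.] [651.  68. 129.]
top cleat_blue 0.52 [330. 181.] 201 [622.6 -34.2  98.5] [604. -62.  88.] [638.  -7. 126.]
top pad_left 0.46 [289. 181.] 202 [624.5  91.8  93.2] [588.  79.  10.] [691. 113. 108.]
top pad_right 0.48 [341. 188.] 186 [592.3 -82.7  93.2] [555. -93.  10.] [655. -71. 106.]
top spray 0.86 [165. 169.] 801 [654.6 436.  179.8] [629. 419.  16.] [688. 474. 195.]
top paste 0.66 [264. 156.] 293 [711.4 161.2  53.4] [688. 137.  18.] [738. 184.  62.]
top hammer 0.76 [158. 251.] 795 [422.6 496.9  23.7] [283. 427.  11.] [509. 561.  32.]
1.0
```

View images.

Run:
```python
import cv2
a=cv2.imread("pics/top0.png")[130:250,250:380]; b=cv2.imread("pics/scene0.png")[160:300,240:430]
cv2.imwrite("pics/ct.png",cv2.resize(a,None,fx=5,fy=5)[:600]); cv2.imwrite("pics/cs.png",cv2.resize(b,None,fx=4,fy=4))
```

```text
(no output)
```

View pics/ct.png

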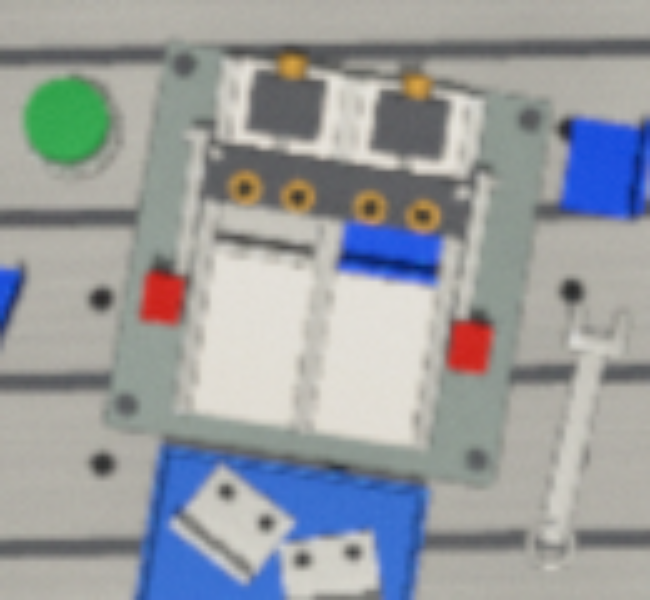

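View pics/cs.png

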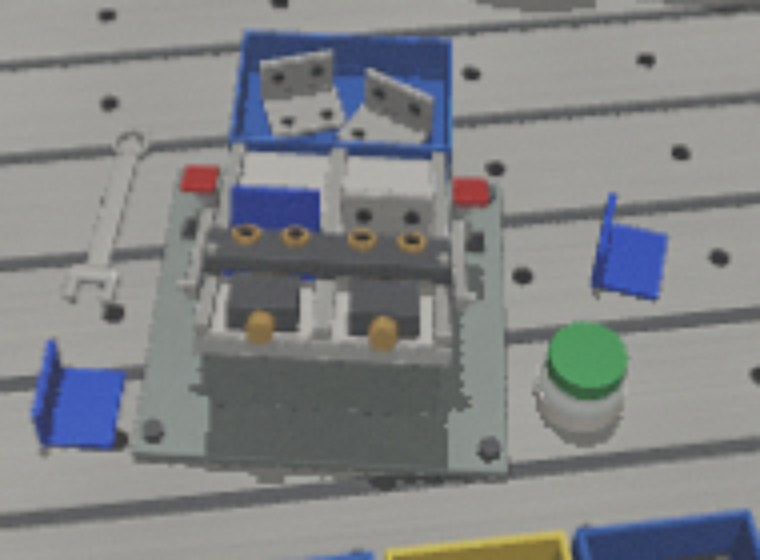

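View pics/scene0.png

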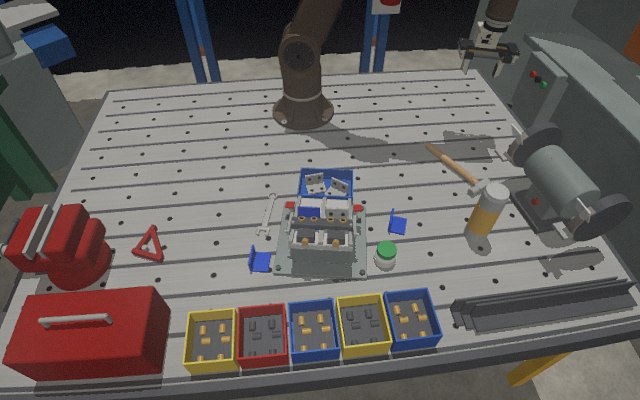

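The finished cleat (bare, drilled) is in the left lane: about (339,209) in scene and (305,179) in top. The blue cleat is in the right lane. The red pads are at about (283,190) and (344,199) in top. Next I fit the jig's pose from the pads and check it against the slide plane and the brow.

Run:
```python
from h import *
a=np.radians(18); pads={}
pics={c:cams.read_camera(c) for c in ["top","scene"]}
C,S=np.cos(a),np.sin(a)
for c,pic in pics.items():
    im=pic["image"].astype(int); red=(im[...,0]>130)&(im[...,1]<70)&(im[...,2]<70)
    n,l,st,ce=cv2.connectedComponentsWithStats(red.astype(np.uint8))
    out=[]
    for i in range(1,n):
        if st[i,4]<15: continue
        P=p3(pic,l==i)
        if len(P) and 540<np.median(P[:,0])<660 and abs(np.median(P[:,1]))<130:
            # pixel centroid of top face + top height from given geometry
            uv=cv2.undistortPoints(np.float32(ce[i])[None,None],np.float64(pic["K"]),np.float64(pic["distortion"]))[0,0]
            T=np.linalg.inv(pic["world_to_cam"]); d=T[:3,:3]@np.r_[uv,1]; o=T[:3,3]; q=o+d*(94.2-o[2])/d[2]
            top=P[P[:,2]>np.median(P[:,2])-6]
            print(c,st[i],ce[i].round(1),"depthmed",np.median(P,0).round(1),"z",P[:,2].min().round(),P[:,2].max().round(),"mid",((np.percentile(top,3,0)+np.percentile(top,97,0))/2).round(1),"ray",q.round(1)); out.append(q)
    out.sort(key=lambda q:-q[1])
    if len(out)<2: continue
    L,R=out[0],out[1]; D=(L-R)[:2]; psi=np.arctan2(-D[0],D[1]); m=(L+R)[:2]/2
    ux=np.array([np.cos(psi),np.sin(psi)]); org=m+42.9*ux
    print(c,"sep",np.hypot(*D),"yaw",np.degrees(psi),"jig origin",org)
    # checks in jig frame
    P=p3(pic,np.ones(red.shape,bool)); uy=np.array([-ux[1],ux[0]])
    J=np.c_[(P[:,:2]-org)@ux,(P[:,:2]-org)@uy,P[:,2]]
    B=np.c_[J[:,0]*C+(J[:,2]-85)*S,J[:,1],-J[:,0]*S+(J[:,2]-85)*C]
    f=B[(B[:,0]>-90)&(B[:,0]<-45)&(abs(abs(B[:,1])-37.5)<22)]; print(" face z med",np.median(f[:,2]),len(f))
    for y0 in(37.5,-37.5):
        b=B[(abs(B[:,0]-3)<12)&(abs(B[:,1]-y0)<40)&(B[:,2]>33)]; 
        print(" brow lane",y0,len(b),np.percentile(b,[3,50,97],axis=0).round(1).tolist() if len(b) else "")
    g=J[(J[:,2]>8)&(J[:,2]<17)&(abs(J[:,0])<160)&(abs(J[:,1])<140)]; print(" base xy",np.percentile(g,[1,99],axis=0).round(1).tolist())
    d=max(cams.trace(pic,"cleat_done"),key=lambda d:d["p"]); Q=p3(pic,d["pixels"]); Q=(Q[:,:2]-org)@uy; print(" done y",np.percentile(Q,[5,50,95]).round(1))
```

```text
top [279 184   8  10  63] [282.1 188.9] depthmed [600.2 104.4  95.2] z 10.0 102.0 mid [600.  103.5  96. ] ray [600.4 104.   94.2]
top [340 194   8  10  67] [343.4 198.8] depthmed [567.7 -78.9  93.5] z 61.0 104.0 mid [567.4 -80.2  96.5] ray [567.9 -80.   94.2]
top sep 186.85760849019331 yaw -10.008125503198174 jig origin [626.42464334   4.55355122]
 face z med 0.8092054662348414 409
 brow lane 37.5 51 [[-2.4, 7.3, 33.6], [1.2, 36.7, 39.7], [4.3, 63.6, 43.9]]
 brow lane -37.5 51 [[-2.2, -67.5, 34.0], [1.2, -40.6, 39.3], [4.6, -11.2, 46.2]]
 base xy [[-157.6, -126.1, 8.1], [128.1, 122.8, 16.9]]
 done y [-186.3 -172.1 -163. ]
scene [286 202   8   6  45] [289.6 204.5] depthmed [572.5 -78.4  97.1] z 91.0 103.0 mid [570.6 -79.2  96.3] ray [569.4 -79.1  94.2]
scene [354 205   8   6  46] [357.4 207.6] depthmed [603.6 105.7  96.9] z 92.0 101.0 mid [602.8 105.5  96.6] ray [601.6 106.2  94.2]
scene sep 188.00003229086602 yaw -9.844605468950284 jig origin [627.76100273   6.23057541]
 face z med 2.4420100762121084 136
 brow lane 37.5 90 [[-1.5, 8.6, 33.3], [2.9, 36.3, 39.3], [5.4, 63.9, 43.2]]
 brow lane -37.5 90 [[-2.7, -66.9, 33.4], [2.8, -41.9, 39.4], [5.8, -11.9, 43.2]]
 base xy [[-106.6, -125.1, 8.9], [127.7, 122.9, 16.6]]
 done y [ 8.9 35.1 61.7]
```

Both views agree: jig origin at about (627, 5), yaw -9.9°. Pad separation is 187–188 mm (188 given), the slide face is within about 2 mm, and the brows are at 40 mm. I'm aiming for TCP (593, 78) and tool yaw 170.1°, with the opening at about 37 mm.

```bash
python3 -m creep '[[0,0,0,-0.093,-0.2],[-30,-26,0,0,-0.2],[-30,-26,0,0,-0.2],[-30,-26,0,0,-0.2],[-30,-26,0,0,-0.2],[-30,-26,0,0,-0.2],[-30,-26,0,0,-0.2],[-30,-26,0,0,-0.2],[-30,-26,0,0,-0.2],[-30,-26,0,0,-0.2]]' 20
python3 -m creep '[[-30,-26,0,0,-0.2],[-30,-26,0,0,-0.2],[-30,-26,0,0,-0.2],[-30,-26,0,0,-0.2],[-30,-26,0,0,-0.2],[-30,-26,0,0,-0.2],[-30,-26,0,0,-0.2],[-20,-20,0,0,-0.2],[0,0,0,0,-0.2],[0,0,0,0,-0.2]]'
```

```text
clock: 2.2
tcp_pos: [390.8, 324.8, 227.0]
tool_rot: [180.0, 0.0, 170.1]
wrist_force: [0.2, -0.0, -0.7]
finger_gap: 0.401
grip_force: 0.0
clock: 3.2
tcp_pos: [581.8, 87.1, 226.6]
tool_rot: [180.0, -0.0, 170.0]
wrist_force: [0.5, 0.5, 0.5]
finger_gap: 0.398
grip_force: 0.0
```

```bash
python3 -m creep '[[-13,-7,0,0,-0.2],[0,0,35,0,-0.2],[0,0,35,0,-0.2],[0,0,30,0,-0.2],[0,0,18,0,-0.2],[0,0,0,0,-0.2],[0,0,0,0,-0.2]]'
python3 - <<'E'
from h import *
pic=cams.read_camera("top"); pic2=cams.read_camera("scene")
a=cv2.resize(pic["image"][150:250,250:370],None,fx=4,fy=4); b=cv2.resize(pic2["image"][160:260,270:390],None,fx=4,fy=4)
cv2.imwrite("pics/pre.png",cv2.hconcat([a,b])[:400,:800][:,:,::-1] if False else cv2.resize(cv2.hconcat([a,b]),(800,333))[:,:,::-1])
E
```

```text
clock: 3.9
tcp_pos: [593.6, 79.0, 109.2]
tool_rot: [180.0, 0.0, 170.2]
wrist_force: [-0.4, -0.1, 0.6]
finger_gap: 0.399
grip_force: 0.0
```

View pics/pre.png

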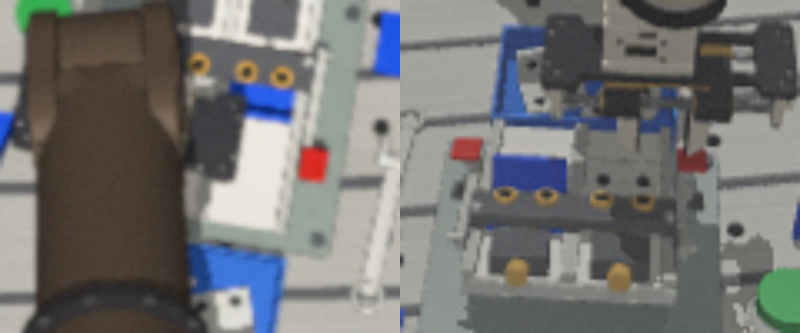

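In the scene half, one finger stands over the red left pad (690,155) and the other stands in front of the bare cleat (628,130), with a gap between. Next I descend slowly until I feel the pad.

```bash
python3 -m creep '[[0,0,8,0,-0.2],[0,0,2,0,-0.2],[0,0,2,0,-0.2],[0,0,0,0,-0.2],[0,0,0,0,-0.2]]'
python3 -m creep '[[0,0,2,0,-0.2],[0,0,1,0,-0.2],[0,0,0,0,-0.2],[0,0,0,0,-0.2]]'
```

```text
clock: 4.5
tcp_pos: [593.6, 78.5, 97.0]
tool_rot: [180.0, 0.0, 170.1]
wrist_force: [-0.6, 0.1, 2.2]
finger_gap: 0.401
grip_force: 0.9
clock: 4.9
tcp_pos: [593.7, 78.4, 93.9]
tool_rot: [180.0, 0.0, 170.1]
wrist_force: [0.7, -0.3, 3.4]
finger_gap: 0.398
grip_force: 1.4
```

```bash
python3 -m creep '[[0,0,1,0,-0.2],[0,0,2,0,-0.2],[0,0,2,0,-0.2],[0,0,1,0,-0.2],[0,0,0,0,-0.2],[0,0,0,0,-0.2],[0,0,0,0,-0.2],[0,0,0,0,-0.2]]'
python3 - <<'E'
from h import *
pic2=cams.read_camera("scene")
cv2.imwrite("pics/post.png",cv2.resize(pic2["image"][160:260,270:390],None,fx=5,fy=5)[:,:,::-1])
E
```

```text
clock: 5.7
tcp_pos: [593.3, 78.5, 87.8]
tool_rot: [180.0, -0.0, 170.1]
wrist_force: [-0.5, -0.1, 5.8]
finger_gap: 0.405
grip_force: 3.4
```

View pics/post.png

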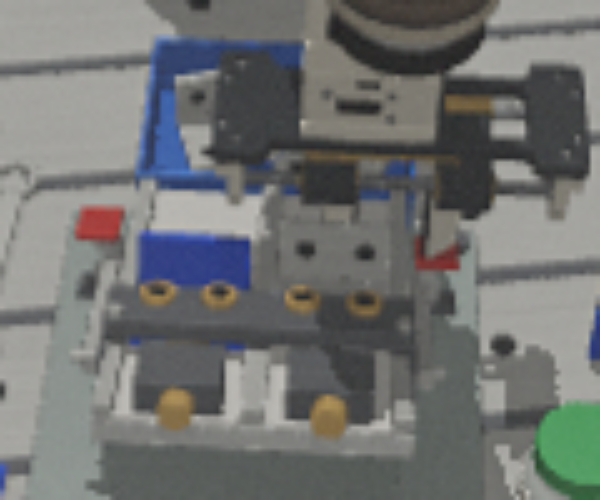

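The cleat's holes moved from row 214 to row 209.6, so it seems to have popped and stopped against the finger. I check this with depth.

Run:
```python
from h import *
pic=cams.read_camera("scene"); P=p3(pic,np.ones((400,640),bool)); psi=np.radians(-9.9); ux=np.array([np.cos(psi),np.sin(psi)]); uy=np.array([-ux[1],ux[0]]); org=np.array([627,5.2]); C,S=np.cos(np.pi/10),np.sin(np.pi/10)
J=np.c_[(P[:,:2]-org)@ux,(P[:,:2]-org)@uy,P[:,2]]
B=np.c_[J[:,0]*C+(J[:,2]-85)*S,J[:,1],-J[:,0]*S+(J[:,2]-85)*C]
for y0,r in((48,16),(-37.5,22)):   # uphill face of upright leg (x_c+6)
    b=B[(abs(B[:,1]-y0)<r)&(B[:,2]>12)&(B[:,2]<36)&(B[:,0]>-60)&(B[:,0]<22)]
    print(y0,len(b),np.percentile(b,[5,25,50,75,95],axis=0).round(1).tolist())
    if len(b)>10: print(" dx/dz",np.polyfit(b[:,2],b[:,0],1))
o=env.get_obs(); print(o["clock"],o["wrist_force"],o["tcp_pos"])
```

```text
48 91 [[-18.1, 33.8, 13.1], [-16.8, 40.4, 18.2], [-15.8, 49.4, 24.0], [-14.6, 55.9, 30.8], [-13.2, 63.0, 34.8]]
 dx/dz [  0.01892334 -16.12963908]
-37.5 116 [[1.7, -56.9, 14.1], [3.1, -48.8, 19.3], [4.1, -38.1, 24.7], [4.8, -27.3, 29.7], [6.2, -16.8, 34.5]]
 dx/dz [-0.01388711  4.32153706]
5.8 [-0.18937807 -0.09598741  6.34394003] [593.25440398  78.48353111  87.73839791]
```

```bash
python3 -m creep '[[2,0,0.5,0,-0.2],[1,0,0.5,0,-0.2],[0,0,0,0,-0.2],[0,0,0,0,-0.2],[0,0,0,0,-0.2],[0,0,0,0,-0.2],[0,0,0,0,-0.2]]'
python3 - <<'E'
from h import *
for k in range(2):
    pic=cams.read_camera("scene"); P=p3(pic,np.ones((400,640),bool)); psi=np.radians(-9.9); ux=np.array([np.cos(psi),np.sin(psi)]); uy=np.array([-ux[1],ux[0]]); org=np.array([627,5.2]); C,S=np.cos(np.pi/10),np.sin(np.pi/10)
    J=np.c_[(P[:,:2]-org)@ux,(P[:,:2]-org)@uy,P[:,2]]
    B=np.c_[J[:,0]*C+(J[:,2]-85)*S,J[:,1],-J[:,0]*S+(J[:,2]-85)*C]
    for y0,r in((48,16),(-37.5,22)):
        b=B[(abs(B[:,1]-y0)<r)&(B[:,2]>12)&(B[:,2]<36)&(B[:,0]>-60)&(B[:,0]<22)]
        print(y0,len(b),np.median(b,0).round(1),np.polyfit(b[:,2],b[:,0],1).round(3))
    o=env.get_obs(); print(o["clock"],o["wrist_force"].round(2),o["tcp_pos"].round(1))
E
```

```text
clock: 6.5
tcp_pos: [590.3, 79.0, 86.7]
tool_rot: [180.0, -0.0, 170.1]
wrist_force: [0.5, -0.1, 5.7]
finger_gap: 0.401
grip_force: 3.0
48 91 [-19.   47.5  24.1] [ -0.02  -18.502]
-37.5 118 [  3.8 -37.9  25.2] [0.015 3.514]
6.55 [0.45 0.3  5.69] [590.3  79.   86.7]
48 89 [-18.9  47.4  24.3] [-6.0000e-03 -1.8763e+01]
-37.5 117 [  3.8 -38.   24.6] [0.016 3.471]
6.6 [-0.53  0.13  6.17] [590.3  79.   86.7]
```

The cleat followed the finger's 3 mm retreat, so it is leaning on it. It lies flat, about 23 mm out of its nest. The lever is near its stop (about 6 N), and the blue cleat hasn't moved.

```bash
python3 -m creep '[[0,0,0,0,-0.2],[0,0,0,0,-0.2],[0,0,0,0,-0.2]]'; python3 -c "
from station import env
print(env.sign_off())"
```

```text
clock: 6.9
tcp_pos: [590.3, 79.0, 86.7]
tool_rot: [180.0, -0.0, 170.1]
wrist_force: [0.1, -0.8, 4.9]
finger_gap: 0.403
grip_force: 3.0
the job is handed in; nothing more can be done
None
```

I handed the job in at 6.9 s with the left lever held down, the finished cleat lying flat about 23 mm out of its nest and leaning on the finger, and the blue-dyed cleat still latched; sign-off returned no verdict.

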